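# Tip walnuts through a hand chute into a sprung-collar filler bin

### The job

Take the orange chute by its handle, keep it level so the five walnuts stay in, and set its nose on the near part of the filler bin's yellow collar; press the collar gently down with the nose so that the red flap in the neck opens, and, keeping it pressed, tip the chute until all five walnuts have gone through into the clear bin. Then set the empty chute down upright on the middle of the black mat and let go. Touch the filler bin with the chute only, never with more than about 10 N, and leave the tins and the tub where they stand.

Things in the scene. Friction and masses are not known exactly. Their poses are not given: they have to be found in the camera images.
- chute: Orange hand chute, 197 mm long (x), 54 wide (y), 110 tall, about 0.25 kg. Origin: middle of its underside; x towards the nose, z up. Stands on two feet: at the rear (x = -88 mm) and one 22 mm high at x = 12 to 28 mm; ahead of that the flat underside is free up to the nose. Starts on the mat, nose roughly towards the robot.
- chute_grip (a point): Centre of the chute's black handle bar, at (10, 0, 100) mm in the chute's frame, same axes. The bar runs along x over the trough: 14 mm wide (y), 20 mm tall, x from -41 to 61 mm, on posts at x = -37 and 57 mm. Take it from above, fingers on both sides; free depth below the bar's middle is 30 mm.
- chute_nose (a point): Lower front edge of the chute's trough, at mid width: (97, 0, 35) mm in the chute's frame, same axes. The trough (46 mm wide inside, 38 mm walls, closed at the rear, open at the nose) slopes 0.175 rad up to the nose while the chute is level, so contents stay at the rear. Tipped nose-down well past 0.175 rad they roll out; 0.55 to 0.7 rad empties it; tip slowly.
- filler: Filler bin, fixed: clear square bin 150 x 150 mm, walls 5 mm, with a grey lid whose top is 136 mm above the origin (middle of its underside; z up). On its axis a steel neck, inside 56 mm across, stands through the lid, with a round yellow collar around its top and a red flap closing its foot.
- neck_axis (a point): Point on the filler's vertical axis, 136 mm above its origin (lid top). The yellow collar is centred on this axis: outside 92 mm, inside 72 mm across, 14 mm thick; the neck ends well below it. The neck is clamped at a different height each time and NOT measured: the unpressed collar's top lies 40 to 70 mm above this point. Feel for it. The chute may come from any side.
- bin_floor (a point): Centre of the clear bin's inner floor, 5 mm above the filler's origin. The walnuts get here only past the flap. The collar is sprung: it starts to move at about 2.3 N and goes straight down 9 mm to a hard stop at about 5.5 N (0.35 N per mm); the flap opens 0.11 rad per mm and lets walnuts through from about 6 mm (about 4.5 N); it shuts when let up.
- mat: Black rubber mat, fixed, 340 x 200 mm, 4 mm thick, long side along its x; origin at the middle of its underside. The chute stands on it at the start.
- nut0: Walnut, 26 mm across and 32 mm long, about 13 g, origin at its centre; at the start in the chute's trough.
- nut1: Walnut, 26 mm across and 32 mm long, about 13 g, origin at its centre; at the start in the chute's trough.
- nut2: Walnut, 26 mm across and 32 mm long, about 13 g, origin at its centre; at the start in the chute's trough.
- nut3: Walnut, 26 mm across and 32 mm long, about 13 g, origin at its centre; at the start in the chute's trough.
- nut4: Walnut, 26 mm across and 32 mm long, about 13 g, origin at its centre; at the start in the chute's trough.
- tin_red: Bystander: food tin with red label, 74 mm across, 110 mm tall, origin under its centre.
- tin_green: Bystander: food tin with green label, 74 mm across, 110 mm tall, origin under its centre.
- tub_blue: Bystander: jar with blue label and white cap, 72 mm across, 85 mm tall, origin under its centre.
Mind the look-alikes: they are no part of the job. Several things have the shape of the chute; the one meant has the colours described above.

How it is judged:
By the outcome, as a careful person would: the job done as asked, in the order asked, and still so for the second after the job is handed in, with the robot touching nothing.
It also fails if it takes over 67 s, if anything falls off the work surface, if the arm or the gripper's body presses on something with over 40 N, if the wrist force passes 120 N, or if a joint passes its speed limit or range.

### The arm

A 7-joint arm with a two-finger parallel gripper is mounted at the origin on the work surface. World frame = base frame: x ahead of the robot, y to its left, z up, the work surface at z = 0. Lengths are in m, angles in rad, forces in N, time in s.
With the tool pointing down it reaches from about 0.4 to 0.85 m from the base axis. Payload 4.5 kg.
Tool frame: the origin (TCP) lies where the fingers leave the gripper's body, on its centre line; the fingertips stand 64 mm ahead of it and the grasp point (between the pads) lies 45 mm ahead of it; z points along the fingers, y is the direction in which the jaws open and shut (so a half turn about z gives the same grasp; the last joint's range is limited). The gripper opens to 88 mm and grips with 3 to 60 N. Pads are 18 mm wide; open, the fingers measure 123 mm over their backs; the gripper's body (75 mm by 187 mm) begins 45 mm behind the grasp point.
Start: joints at [1.309, 0.689, -0.195, 1.565, 0.157, 0.902, -0.215], TCP at [0.182, -0.598, 0.303] pointing down, gripper open.
Joint ranges: [-3.01, 3.01], [-0.46, 2.08], [-1.47, 1.51], [0.13, 2.56], [-1, 4.14], [0.04, 2.09], [-2.66, 2.66]. Speed limits (rad/s): [2.57, 2.57, 3.14, 3.14, 3.14, 3.14, 3.14].

### API

Orientations are given as a unit quaternion [x, y, z, w].
In Python, from plant import monitor, snapshot, workorder, finder gives the robot as it stands.
- The arm moves only by the tool carry_out, never from a script. Its argument "motion" is one flat list of numbers, 6 for each row, row after row: the shift along the tool's x, y, z in cm, then the turn, a rotation vector about the tool's x, y, z in rad. In form: [x, y, z, rx, ry, rz, x, y, z, rx, ry, rz, ...]. A call has 1 to 8 rows; each row shifts and turns the commanded pose from where the row before left it, along the tool's axes as they then stand; what a row does not reach is not made up. A row lasts 1/8 s, in which the tool goes at most 62.5 mm and 10.7 degrees, less where a joint would pass 70% of its speed; a pose out of reach is approached as far as the arm can. A call with a gripper value outside its range is refused whole. "hand" is the finger opening in cm, from 0 to 8.81, set as the call begins (left out, the last holds). The fingers move at their own pace and stop on an object; "grip_force" is the grip in N (left out, the last holds). Time passes only in rows, so rows that do not move let the fingers close. It gives the time, the measured TCP pose, the force and the opening at its end, in the units of the state.
- monitor.get_state(): the state, without advancing time (a new reading comes with each control period).
- snapshot(name): name is "scene" or "side" or "wrist"; returns a dict with "frame" (400x640x3 uint8, red, green, blue), "range_z" (400x640 float32, m along the optical axis (not along the pixel's ray), 0 where there is no reading), "fx", "fy", "cx", "cy" (pixels), "rvec" (rotation vector, rad) and "tvec" (3), from world to camera coordinates, as OpenCV has them; the wrist camera has in their place "hand_eye" (4x4, takes a point from camera to tool coordinates, whose origin is the TCP and whose axes are the flange's). Camera axes: x right, y down, z forward; pixel columns grow to the right and rows downward; lengths in m; the calibration is good to about 2 mm. A picture is of the moment at which its call begins: read the wrist's pose just before it.
- workorder.finish_job(): hands the job in, once; it reports no verdict.
Trained networks look in a picture, given as the dict that the camera call returned (one of the last four; its "shot" number tells which), for a name from the list of things; names that differ only in an ending like _2 or _b are one class to them, and where a whole thing is asked for, a point or a joint stands for the part that bears it (a point fixed in the world has none). Each returns a list of dicts, best first, with "p" (0 to 1); they miss things now and then, are a little off and sometimes report something else, mostly with a low value. They report only what shows in the picture. A call takes as long as a camera call. They do not tell look-alikes from the thing itself.
- finder.masks_of(picture, thing): "pixels" (400x640 bool, what is visible of it) and "extent" ([left, top, right, bottom] in pixels, round what is visible of it).
The state is a dict: "clock": time; "q": joint angles; "qd": joint speeds; "joint_torque": joint torques, N m; "tool_pos": TCP position; "eef_rot": TCP orientation; "contact_force": force on the tool from outside, world axes, zero at the start; "moment": the same for the moment, N m; "opening": opening from 0.0 (shut) to 1.0 (fully open).
Only numpy, scipy, OpenCV 4.12 (cv2) and the standard library are available. Lean on these libraries where they do the work, as an engineer would, in place of code of your own. Each camera call takes 0.05 s, during which the arm holds its last target. There are 200 camera calls.

## Working session

There is one attempt and no reset: what is moved stays moved. The work goes in short steps, Python scripts to look and compute and a tool call to move; the robot and the scene stay as the last step left them, time stands still between calls to the robot, and variables do not carry over. Pictures are saved under pics/ and viewed, about 8 in all and at most 12, crops included, and the job is handed in when it is done.

Besides the shell and the picture viewer there is one more tool, called after ">>>" by a JSON object that holds its "method" and its "body". carry_out: Moves the arm, as the interface text tells. Its arguments: {"type":"object","properties":{"motion":{"type":"array"},"hand":{"type":"number"},"grip_force":{"type":"number"}},"required":["motion"]}

```bash
mkdir -p pics
cat > h.py <<'E'
import numpy as np, cv2
from scipy.spatial.transform import Rotation as R
from plant import monitor, snapshot, workorder, finder
def w2c(p):
    T=np.eye(4);T[:3,:3]=cv2.Rodrigues(np.array(p['rvec'],float))[0];T[:3,3]=np.ravel(p['tvec']);return T
def cloud(p,st=None):
    z=p['range_z'];v,u=np.mgrid[:400,:640]
    c=np.stack([(u-p['cx'])/p['fx']*z,(v-p['cy'])/p['fy']*z,z],-1)
    if 'hand_eye' in p:
        T=np.eye(4);T[:3,:3]=R.from_quat(st['eef_rot']).as_matrix();T[:3,3]=st['tool_pos'];T=T@np.array(p['hand_eye'])
    else: T=np.linalg.inv(w2c(p))
    return c@T[:3,:3].T+T[:3,3]
def save(p,n): cv2.imwrite('pics/'+n,p['frame'][...,::-1])
E
python3 - <<'E'
from h import *
s=monitor.get_state();print({k:np.round(v,3) for k,v in s.items()})
ims=[]
for n in('scene','side'):
    p=snapshot(n);ims.append(p['frame']);C=cloud(p);np.savez(n+'.npz',C=C,f=p['frame'],z=p['range_z'])
    for t in('chute','filler','mat','tin_red','tin_green','tub_blue'):
        for d in finder.masks_of(p,t)[:4]:
            m=d['pixels']&(p['range_z']>0);P=C[m]
            print(n,t,round(d['p'],2),np.round(d['extent']),np.round(np.median(P,0),3),np.round(np.percentile(P,2,0),3),np.round(np.percentile(P,98,0),3),p['frame'][m].mean(0).round()) if m.sum() else 0
cv2.imwrite('pics/a.png',cv2.resize(ims[0],(800,500))[...,::-1]);cv2.imwrite('pics/b.png',cv2.resize(ims[1],(800,500))[...,::-1])
E
```

```text
{'clock': np.float64(0.0), 'q': array([ 1.309,  0.69 , -0.194,  1.566,  0.157,  0.903, -0.215]), 'qd': array([0.001, 0.   , 0.002, 0.   , 0.   , 0.   , 0.   ]), 'joint_torque': array([ 0.0000e+00, -5.2756e+01, -1.2670e+00, -1.5342e+01, -5.3000e-02,
        7.0000e-03,  0.0000e+00]), 'tool_pos': array([ 0.182, -0.597,  0.302]), 'eef_rot': array([ 0.989,  0.147, -0.   , -0.001]), 'contact_force': array([ 0.195, -0.15 ,  0.619]), 'moment': array([ 0.003, -0.041, -0.04 ]), 'opening': np.float64(1.002)}
scene chute 0.97 [336. 188. 390. 255.] [0.513 0.25  0.052] [0.425 0.208 0.009] [0.608 0.28  0.116] [99. 56. 18.]
scene chute 0.97 [442. 177. 510. 239.] [0.293 0.505 0.04 ] [0.26  0.409 0.002] [0.322 0.601 0.112] [125.  70.  87.]
scene chute 0.85 [143. 198. 200. 252.] [ 0.82  -0.196  0.036] [ 0.777 -0.311  0.006] [ 0.857 -0.115  0.112] [158.  87. 109.]
scene chute 0.72 [276. 287. 352. 349.] [0.822 0.278 0.036] [0.725 0.219 0.005] [0.906 0.331 0.112] [ 32.  65. 129.]
scene filler 0.65 [208. 106. 282. 191.] [ 0.522 -0.151  0.133] [ 0.428 -0.255  0.006] [ 0.575 -0.102  0.197] [101.  98.  87.]

[... 1437 characters left out ...]
at 0.84 [256. 228. 397. 315.] [0.426 0.286 0.004] [0.313 0.156 0.001] [0.642 0.349 0.008] [31. 28. 26.]
side mat 0.37 [341. 129. 404. 200.] [ 0.476 -0.133  0.122] [ 0.411 -0.251  0.001] [ 0.567 -0.102  0.196] [103.  99.  84.]
side tin_red 0.78 [333. 174. 354. 212.] [0.527 0.015 0.078] [ 0.5   -0.033  0.007] [0.566 0.027 0.112] [105.  80.  78.]
side tin_green 0.91 [286. 165. 310. 203.] [0.673 0.025 0.079] [ 0.647 -0.026  0.007] [0.713 0.038 0.113] [84. 92. 87.]
side tub_blue 0.68 [374. 195. 399. 227.] [0.379 0.03  0.059] [ 0.349 -0.02   0.001] [0.414 0.043 0.087] [101. 110. 111.]
side tub_blue 0.29 [308. 246. 316. 250.] [0.533 0.239 0.046] [0.527 0.232 0.042] [0.539 0.246 0.048] [81. 50. 24.]
```

View pics/a.png

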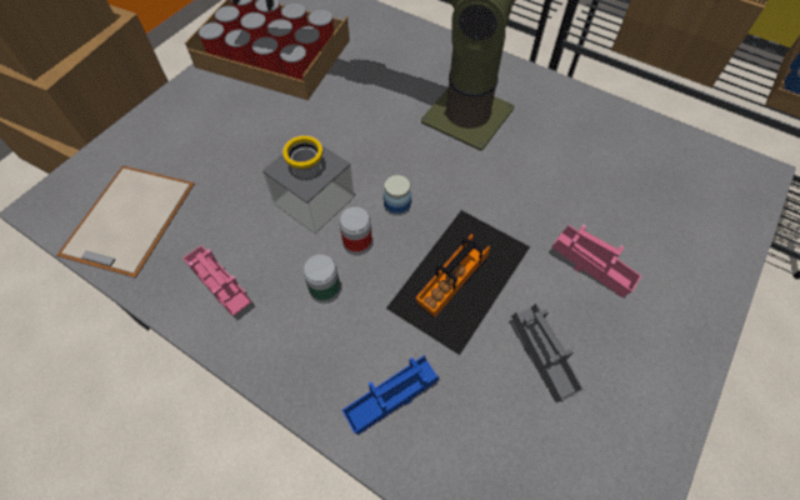

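View pics/b.png

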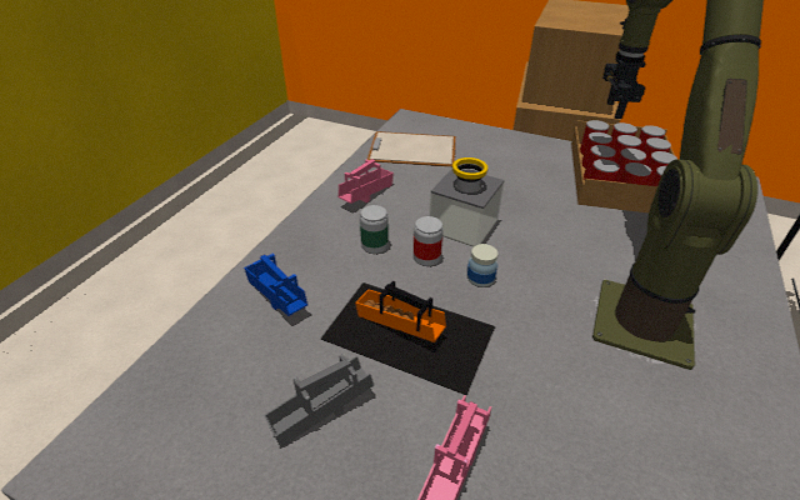

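The scene view (800x500) shows the orange chute at about (453,275) on the mat, with its nose (upper right) towards the robot. The yellow collar is at (303,152), with the red tin, green tin and tub between them. The side view agrees, and the pink, blue and grey chutes are decoys. Next I'll fit exact positions.

Run:
```python
from h import *
from scipy.optimize import least_squares
for n in('scene','side'):
    d=np.load(n+'.npz');C=d['C'];f=d['f'].astype(int);ok=d['z']>0
    inb=lambda x0,x1,y0,y1,z0,z1: ok&(C[...,0]>x0)&(C[...,0]<x1)&(C[...,1]>y0)&(C[...,1]<y1)&(C[...,2]>z0)&(C[...,2]<z1)
    # handle top
    P=C[inb(.38,.65,.18,.33,.095,.125)]
    c=P[:,:2].mean(0);u,s,v=np.linalg.svd(P[:,:2]-c);a=v[0];t=(P[:,:2]-c)@a
    print(n,'handle',len(P),(c+a*(np.percentile(t,1)+np.percentile(t,99))/2).round(4),'ang',np.arctan2(a[1],a[0]).round(4),'len',np.ptp(t).round(3),'ztop',np.percentile(P[:,2],[50,95]).round(4), 'w',np.std((P[:,:2]-c)@v[1]).round(4))
    # whole chute rect (orange)
    m=inb(.36,.66,.17,.34,.012,.085)&(f[...,0]>1.5*f[...,1])&(f[...,0]>60)
    P=C[m].astype(np.float32);print(' chute rect',cv2.minAreaRect(P[:,:2]*1000))
    m=inb(.28,.70,.10,.40,-.003,.009)&(f.sum(-1)<150)
    r=cv2.minAreaRect(C[m][:,:2].astype(np.float32)*1000);print(' mat',r)
    m=inb(.38,.62,-.3,-.05,.165,.22)&(f[...,0]>1.6*f[...,2])&(f[...,0]>70)
    P=C[m];top=np.percentile(P[:,2],95);Q=P[P[:,2]>top-.006]
    g=least_squares(lambda k:np.hypot(Q[:,0]-k[0],Q[:,1]-k[1])-.041,Q[:,:2].mean(0),loss='soft_l1',f_scale=.004)
    print(' collar',len(P),g.x.round(4),'top',np.percentile(P[:,2],[5,50,90,95,99]).round(4))
    m=inb(.38,.62,-.3,-.05,.130,.143);print(' lid',cv2.minAreaRect(C[m][:,:2].astype(np.float32)*1000),np.median(C[m][:,2]))
    for nm,z0,b in(('red',.11,(.49,.6,-.06,.05)),('green',.11,(.63,.74,-.05,.06)),('tub',.085,(.34,.44,-.04,.06))):
        m=inb(*b,z0-.006,z0+.006);print(' ',nm,cv2.minAreaRect(C[m][:,:2].astype(np.float32)*1000)[:2])
```

```text
scene handle 334 [0.4943 0.2473] ang -0.1552 len 0.106 ztop [0.1095 0.1162] w 0.0116
 chute rect ((509.07757568359375, 244.09832763671875), (55.393760681152344, 205.26963806152344), 81.1634750366211)
 mat ((481.56402587890625, 250.49139404296875), (195.07516479492188, 337.3802490234375), 88.6013412475586)
 collar 370 [ 0.4955 -0.1815] top [0.185  0.1949 0.1976 0.1982 0.1988]
 lid ((494.428466796875, -181.7066650390625), (153.11251831054688, 152.77708435058594), 84.27586364746094) 0.13579469795409427
  red ((540.7767944335938, -10.114524841308594), (67.4200210571289, 65.73316192626953))
  green ((688.593505859375, 2.2859725952148438), (68.99920654296875, 64.51696014404297))
  tub ((387.9162902832031, 8.397151947021484), (60.79250717163086, 59.50615692138672))
side handle 395 [0.4902 0.2486] ang 3.0145 len 0.104 ztop [0.1074 0.1156] w 0.0106
 chute rect ((506.100341796875, 243.08157348632812), (57.32876205444336, 205.47097778320312), 81.30000305175781)
 mat ((479.7711486816406, 250.44879150390625), (201.49949645996094, 338.9113464355469), 88.89936828613281)
 collar 284 [ 0.4904 -0.1817] top [0.1836 0.194  0.197  0.1977 0.1983]
 lid ((490.672607421875, -183.11117553710938), (157.7023162841797, 151.20098876953125), 84.37283325195312) 0.13617664222750103
  red ((536.2276000976562, -10.475982666015625), (63.06763458251953, 70.26639556884766))
  green ((683.8034057617188, 1.3077850341796875), (64.7244644165039, 67.14153289794922))
  tub ((382.8908386230469, 7.673053741455078), (61.14013671875, 61.062965393066406))
```

```bash
cat >> h.py <<'E'
def pose(pos,yaw,tilt=0):
    T=np.eye(4);T[:3,:3]=(R.from_euler('z',yaw)*R.from_euler('y',tilt)*R.from_euler('x',np.pi)).as_matrix();T[:3,3]=pos;return T
def cur():
    s=monitor.get_state();T=np.eye(4);T[:3,:3]=R.from_quat(s['eef_rot']).as_matrix();T[:3,3]=s['tool_pos'];return T,s
def rows(T,wps):
    """wps: (pos,yaw,tilt,nrows); interpolates linearly in the parameters, prints rounded tool-frame rows"""
    x=T[:3,0];y0=np.arctan2(x[1],x[0]);t0=np.arctan2(-x[2],np.hypot(x[0],x[1]));P=T[:3,3];out=[]
    for pos,yaw,tilt,n in wps:
        pos=np.array(pos);y0=yaw-((yaw-y0+np.pi/2*3)%(2*np.pi)-np.pi/2*3) 
        for i in range(1,n+1):
            a=i/n;G=pose(P+(pos-P)*a,y0+(yaw-y0)*a,t0+(tilt-t0)*a)
            D=np.linalg.inv(T)@G
            r=np.r_[np.round(D[:3,3]*100,2),np.round(R.from_matrix(D[:3,:3]).as_rotvec(),3)]+0.
            E=np.eye(4);E[:3,:3]=R.from_rotvec(r[3:]).as_matrix();E[:3,3]=r[:3]/100;T=T@E;out.append(r)
        P,y0,t0=pos,yaw,tilt
    for i in range(0,len(out),8): print('['+','.join('%g'%v for r in out[i:i+8] for v in r)+']')
    return T
E
python3 - <<'E'
from h import *
T,s=cur()
rows(T,[((.46,-.40,.33),1.0,0,8),((.57,-.1,.33),1.8,0,8),((.492,.248,.24),2.99,0,10)])
E
```

```text
[4.04,-1.35,-0.34,0,0,-0.088,4.15,-1,-0.34,0,0,-0.088,4.22,-0.62,-0.34,0,0,-0.088,4.25,-0.25,-0.34,0,0,-0.088,4.26,0.12,-0.34,0,0,-0.088,4.24,0.5,-0.34,0,0,-0.088,4.17,0.87,-0.34,0,0,-0.088,4.09,1.23,-0.34,0,0,-0.088]
[3.89,-0.87,0,0,0,-0.1,3.97,-0.48,-0.01,0,0,-0.1,3.99,-0.08,0,0,0,-0.1,3.98,0.33,0,0,0,-0.1,3.93,0.71,0,0,0,-0.1,3.84,1.11,0,0,0,-0.1,3.71,1.48,0,0,0,-0.1,3.54,1.85,0,0,0,-0.1]
[3.57,0.03,0.9,0,0,-0.119,3.54,0.45,0.9,0,0,-0.119,3.45,0.87,0.9,0,0,-0.119,3.33,1.28,0.9,0,0,-0.119,3.16,1.66,0.9,0,0,-0.119,2.94,2.02,0.9,0,0,-0.119,2.67,2.36,0.9,0,0,-0.119,2.38,2.66,0.9,0,0,-0.119]
[2.04,2.92,0.9,0,0,-0.119,1.68,3.15,0.9,0,0,-0.119]
```

>>> {"method": "carry_out", "body": {"motion": [4.04,-1.35,-0.34,0,0,-0.088,4.15,-1,-0.34,0,0,-0.088,4.22,-0.62,-0.34,0,0,-0.088,4.25,-0.25,-0.34,0,0,-0.088,4.26,0.12,-0.34,0,0,-0.088,4.24,0.5,-0.34,0,0,-0.088,4.17,0.87,-0.34,0,0,-0.088,4.09,1.23,-0.34,0,0,-0.088], "hand": 8.8}}

```text
clock: 1.7
tool_pos: [0.4611, -0.3992, 0.3302]
eef_rot: [0.877, 0.481, -0.0, 0.0]
contact_force: [0.4, -0.1, 0.1]
opening: 0.995
```

>>> {"method": "carry_out", "body": {"motion": [3.89,-0.87,0,0,0,-0.1,3.97,-0.48,-0.01,0,0,-0.1,3.99,-0.08,0,0,0,-0.1,3.98,0.33,0,0,0,-0.1,3.93,0.71,0,0,0,-0.1,3.84,1.11,0,0,0,-0.1,3.71,1.48,0,0,0,-0.1,3.54,1.85,0,0,0,-0.1]}}

```text
clock: 2.7
tool_pos: [0.5705, -0.099, 0.3302]
eef_rot: [0.621, 0.784, -0.0, 0.0]
contact_force: [0.3, -0.3, -0.4]
opening: 0.997
```

>>> {"method": "carry_out", "body": {"motion": [3.57,0.03,0.9,0,0,-0.119,3.54,0.45,0.9,0,0,-0.119,3.45,0.87,0.9,0,0,-0.119,3.33,1.28,0.9,0,0,-0.119,3.16,1.66,0.9,0,0,-0.119,2.94,2.02,0.9,0,0,-0.119,2.67,2.36,0.9,0,0,-0.119,2.38,2.66,0.9,0,0,-0.119]}}

```text
clock: 3.7
tool_pos: [0.5076, 0.1793, 0.2578]
eef_rot: [0.192, 0.981, -0.0, 0.0]
contact_force: [-0.8, 0.9, 0.7]
opening: 0.996
```

>>> {"method": "carry_out", "body": {"motion": [2.04,2.92,0.9,0,0,-0.119,1.68,3.15,0.9,0,0,-0.119,0,0,0,0,0,0,0,0,0,0,0,0]}}

```text
clock: 4.2
tool_pos: [0.4925, 0.247, 0.2399]
eef_rot: [0.077, 0.997, -0.001, 0.0]
contact_force: [0.2, 0.3, 0.3]
opening: 0.998
```

Run:
```python
from h import *
T,s=cur();p=snapshot('wrist');save(p,'w1.png');C=cloud(p,s);f=p['frame'].astype(int)
print(T.round(3),s['q'].round(2),s['clock'],s['contact_force'])
def inb(x0,x1,y0,y1,z0,z1): return (p['range_z']>0)&(C[...,0]>x0)&(C[...,0]<x1)&(C[...,1]>y0)&(C[...,1]<y1)&(C[...,2]>z0)&(C[...,2]<z1)
P=C[inb(.38,.62,.19,.31,.104,.118)].astype(np.float32)
print(len(P),cv2.minAreaRect(P[:,:2]*1000),np.median(P,0))
m=inb(.36,.66,.17,.34,.012,.085)&(f[...,0]>1.5*f[...,1])&(f[...,0]>60)
print(cv2.minAreaRect(C[m][:,:2].astype(np.float32)*1000))
```

```text
[[-0.988  0.153  0.     0.492]
 [ 0.153  0.988 -0.002  0.247]
 [-0.    -0.001 -1.     0.24 ]
 [ 0.     0.     0.     1.   ]] [-0.1   0.79 -0.79  1.84  0.74  0.84  0.15] 4.2 [0.16654603 0.26448289 0.26746642]
3129 ((493.0916442871094, 244.86602783203125), (54.01047134399414, 101.98434448242188), 81.40445709228516) [0.48369995 0.24568094 0.11315718]
((508.015380859375, 242.9365692138672), (53.79477310180664, 202.3733367919922), 81.25234985351562)
```

View pics/w1.png

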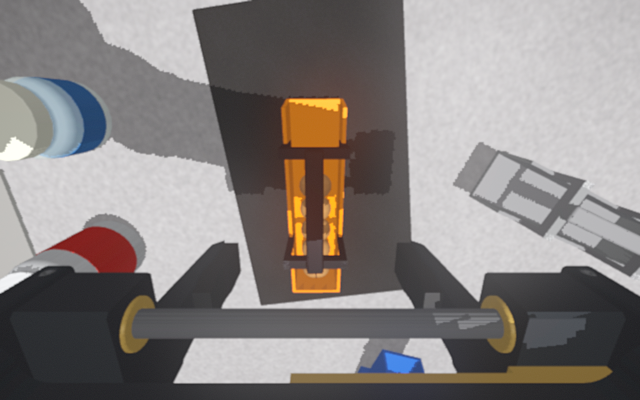

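The wrist view shows the chute upright at (315,190), with its nose up at y≈100. Its bar is between the open fingers and the nuts are at the rear. The fit gives bar centre (0.493, 0.245) and yaw 2.99.

Run:
```python
from h import *
T,s=cur()
T=rows(T,[((.493,.245,.149),2.992,0,6)])
print('lift');T=rows(T,[((.493,.245,.40),2.992,0,8)])
```

```text
[-0.01,-0.02,1.52,-0.002,0,-0.001,0,-0.03,1.51,0,0,-0.001,-0.01,-0.02,1.52,0,0,0,-0.01,-0.03,1.52,0,0,-0.001,-0.01,-0.02,1.51,0,0.001,-0.001,0,-0.03,1.52,0,0,-0.001]
lift
[0,0,-3.14,0,0,0,0,0,-3.14,0,0,0,0,0,-3.13,0,0,0,0,0.01,-3.14,0,0,0,0,0,-3.14,0,0,0,0,0,-3.14,0,0,0,0,0,-3.13,0,0,0,0,0,-3.14,0,0,0]
```

>>> {"method": "carry_out", "body": {"motion": [0,-0.02,1.52,-0.002,0,-0.001,0,-0.03,1.52,0,0,-0.001,0,-0.02,1.52,0,0,0,0,-0.03,1.52,0,0,-0.001,0,-0.02,1.52,0,0,-0.001,0,-0.03,1.5,0,0,-0.001,0,0,0,0,0,0]}}

```text
clock: 5.12
tool_pos: [0.4914, 0.2463, 0.1477]
eef_rot: [0.073, 0.997, 0.0, -0.001]
contact_force: [0.6, 0.5, -0.6]
opening: 0.999
```

>>> {"method": "carry_out", "body": {"motion": [0,0,0,0,0,0,0,0,0,0,0,0,0,0,0,0,0,0,0,0,0,0,0,0,0,0,0,0,0,0,0,0,0,0,0,0], "hand": 0, "grip_force": 55}}

```text
clock: 5.88
tool_pos: [0.4919, 0.2467, 0.149]
eef_rot: [0.073, 0.997, 0.001, 0.0]
contact_force: [-0.1, 0.4, -0.1]
opening: 0.344
```

>>> {"method": "carry_out", "body": {"motion": [0,0,-0.5,0,0,0,0,0,-1,0,0,0,0,0,-1.5,0,0,0,0,0,-1.5,0,0,0,0,0,-1.5,0,0,0,0,0,0,0,0,0]}}

```text
clock: 6.62
tool_pos: [0.4924, 0.2471, 0.2105]
eef_rot: [0.073, 0.997, 0.002, 0.001]
contact_force: [-0.1, 0.2, -4.4]
opening: 0.155
```

Run:
```python
from h import *
T,s=cur();p=snapshot('wrist');s2=snapshot('side');q=s2['frame'][190:310,240:440]
cv2.imwrite('pics/w2.png',np.hstack([cv2.resize(p['frame'],(480,300)),cv2.resize(q,(320,300))])[...,::-1])
print(T.round(3),s['q'].round(2),s['opening'],s['contact_force'],s['moment'])
```

```text
[[-0.989  0.146  0.003  0.492]
 [ 0.146  0.989  0.004  0.247]
 [-0.002  0.004 -1.     0.21 ]
 [ 0.     0.     0.     1.   ]] [-0.11  0.82 -0.76  1.86  0.79  0.78  0.12] 0.15539458197523645 [-0.08539965  0.19236282 -4.39808306] [ 0.10965764 -0.08172786 -0.03255714]
```

View pics/w2.png

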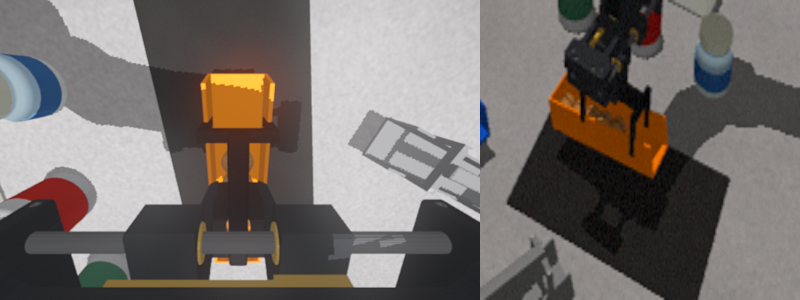

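The grasp held, but the fingers were still closing as I began to lift. I'll measure how the chute sits in the hand.

Run:
```python
from h import *
T,s=cur();p=snapshot('wrist');C=cloud(p,s)
L=(C-T[:3,3])@T[:3,:3]  # tool coords
ok=p['range_z']>0;f=p['frame'].astype(int)
org=ok&(f[...,0]>1.5*f[...,1])&(f[...,0]>60)&(abs(L[...,1])<.035)&(L[...,2]<.2)
blk=ok&(f.sum(-1)<200)&(abs(L[...,1])<.028)&(L[...,0]>.03)&(L[...,0]<.075)&(L[...,2]<.12)&(L[...,2]>.02)
print('post region',blk.sum(),np.percentile(L[blk],[2,50,98],axis=0).round(4))
# floor of trough near nose: central strip
m=org&(abs(L[...,1])<.018)&(L[...,0]>.06)
Q=L[m];a=np.polyfit(Q[:,0],Q[:,2],1);print('floor slope z/x',a, 'xmax',np.percentile(L[org][:,0],[98,99.5]),len(Q))
m=org&(abs(L[...,1])>.023)&(L[...,0]>.05);Q=L[m]
for x in np.arange(.05,.1,.01):
    k=Q[(abs(Q[:,0]-x)<.004)]
    print(round(x,2),len(k),np.percentile(k[:,2],[3,10,50]).round(4) if len(k)>5 else '')
print('ymid',L[org&(L[...,0]>.07)][:,1].min(),L[org&(L[...,0]>.07)][:,1].max())
```

```text
post region 3254 [[ 0.0312 -0.0252  0.0448]
 [ 0.0455  0.0004  0.0543]
 [ 0.0492  0.0263  0.0937]]
floor slope z/x [-0.10286032  0.12692071] xmax [0.07995882 0.08477662] 1157
0.05 116 [0.0829 0.0834 0.0845]
0.06 254 [0.0814 0.0818 0.0834]
0.07 186 [0.0795 0.0802 0.0855]
0.08 185 [0.0806 0.0827 0.0975]
0.09 0 
ymid -0.02607215548108322 0.026407991329154324
```

Chute is level, but the pads are about 10 mm too high on the bar. I'll set it back down and regrip lower.

>>> {"method": "carry_out", "body": {"motion": [0,0,1.5,0,0,0,0,0,1.5,0,0,0,0,0,1.2,0,0,0,0,0,0.7,0,0,0,0,0,0.2,0,0,0,0,0,0,0,0,0]}}

```text
clock: 7.52
tool_pos: [0.4913, 0.2464, 0.1594]
eef_rot: [0.073, 0.997, 0.0, 0.0]
contact_force: [-3.7, -4.1, 12.5]
opening: 0.153
```

>>> {"method": "carry_out", "body": {"motion": [0,0,0,0,0,0,0,0,0,0,0,0,0,0,0,0,0,0,0,0,0.5,0,0,0,0,0,0.5,0,0,0,0,0,0,0,0,0], "hand": 4, "grip_force": 55}}

```text
clock: 8.28
tool_pos: [0.4916, 0.2465, 0.1473]
eef_rot: [0.073, 0.997, 0.001, -0.0]
contact_force: [0.2, 0.1, -0.3]
opening: 0.453
```

>>> {"method": "carry_out", "body": {"motion": [0,0,0,0,0,0,0,0,0,0,0,0,0,0,0,0,0,0,0,0,0,0,0,0,0,0,0,0,0,0,0,0,0,0,0,0], "hand": 0}}

```text
clock: 9.02
tool_pos: [0.4919, 0.2464, 0.1481]
eef_rot: [0.073, 0.997, 0.001, 0.0]
contact_force: [-0.9, -0.5, 2.2]
opening: 0.148
```

Run:
```python
from h import *
T,s=cur();print(T.round(3),s['opening'],s['contact_force'],s['moment'],s['clock'])
```

```text
[[-0.989  0.146  0.     0.492]
 [ 0.146  0.989  0.001  0.246]
 [-0.     0.001 -1.     0.148]
 [ 0.     0.     0.     1.   ]] 0.14778472002977472 [-0.9396525  -0.54285334  2.22211234] [-0.31292166 -0.08542586  0.05547647] 9.025
```

Run:
```python
from h import *
T,s=cur()
T=rows(T,[((.492,.246,.165),2.99,0,2),((.492,.246,.38),2.99,0,6),
 ((.51,.21,.40),2.9,0,2),((.57,.05,.40),2.4,0,6),((.545,-.16,.40),1.7,0,8),((.48,-.26,.40),1.3,0,5),((.452,-.294,.39),1.217,0,3)])
```

```text
[-0.01,-0.02,-0.85,0.001,0,0.002,0,-0.02,-0.84,0,0,0.003,0,0,-3.59,0,0,0,-0.01,0.01,-3.58,0,0,0,0,0,-3.58,0,0,0,0,0,-3.59,0,0,0,0,0,-3.58,0,0,0,0,0,-3.58,0,0,0]
[-1.16,-1.64,-1,0,0,0.045,-1.24,-1.59,-1.01,0,0,0.045,-1.61,-2.35,0,0,0,0.083,-1.79,-2.21,0,0,0,0.083,-1.98,-2.05,0,0,0,0.084,-2.14,-1.88,0,0,0,0.083,-2.29,-1.69,0,0,0,0.083,-2.42,-1.5,0,0,0,0.084]
[-1.55,-2.14,0,0,0,0.087,-1.72,-2.01,0,0,0,0.088,-1.89,-1.84,0,0,0,0.087,-2.05,-1.68,0,0,0,0.088,-2.19,-1.48,-0.01,0,0,0.087,-2.3,-1.29,0,0,0,0.088,-2.41,-1.09,0,0,0,0.087,-2.5,-0.87,0,0,0,0.088]
[-1.82,-1.54,0,0,0,0.08,-1.93,-1.4,0,0,0,0.08,-2.04,-1.24,0,0,0,0.08,-2.13,-1.07,0,0,0,0.08,-2.21,-0.89,-0.01,0,0,0.08,-1.35,-0.6,0.34,0,0,0.027,-1.35,-0.56,0.33,0,0,0.028,-1.38,-0.52,0.33,0,0,0.028]
```

>>> {"method": "carry_out", "body": {"motion": [0,-0.02,-0.85,0.001,0,0.002,0,-0.02,-0.85,0,0,0.003,0,0,-2,0,0,0,0,0,-3.5,0,0,0,0,0,-4.5,0,0,0,0,0,-4.5,0,0,0,0,0,-4,0,0,0,0,0,-3,0,0,0]}}

```text
clock: 10.02
tool_pos: [0.4912, 0.2464, 0.3831]
eef_rot: [0.075, 0.997, 0.001, 0.001]
contact_force: [0.5, -0.4, -4.1]
opening: 0.153
```

>>> {"method": "carry_out", "body": {"motion": [-1.16,-1.64,-1,0,0,0.045,-1.24,-1.59,-1,0,0,0.045,-1.61,-2.35,0,0,0,0.083,-1.79,-2.21,0,0,0,0.083,-1.98,-2.05,0,0,0,0.084,-2.14,-1.88,0,0,0,0.083,-2.29,-1.69,0,0,0,0.083,-2.42,-1.5,0,0,0,0.084]}}

```text
clock: 11.02
tool_pos: [0.5703, 0.048, 0.3996]
eef_rot: [0.365, 0.931, 0.0, -0.0]
contact_force: [-0.0, -0.2, -3.9]
opening: 0.149
```

>>> {"method": "carry_out", "body": {"motion": [-1.55,-2.14,0,0,0,0.087,-1.72,-2.01,0,0,0,0.088,-1.89,-1.84,0,0,0,0.087,-2.05,-1.68,0,0,0,0.088,-2.19,-1.48,0,0,0,0.087,-2.3,-1.29,0,0,0,0.088,-2.41,-1.09,0,0,0,0.087,-2.5,-0.87,0,0,0,0.088]}}

```text
clock: 12.02
tool_pos: [0.5446, -0.1617, 0.3996]
eef_rot: [0.662, 0.749, 0.0, -0.0]
contact_force: [0.5, -0.5, -4.2]
opening: 0.148
```

>>> {"method": "carry_out", "body": {"motion": [-1.82,-1.54,0,0,0,0.08,-1.93,-1.4,0,0,0,0.08,-2.04,-1.24,0,0,0,0.08,-2.13,-1.07,0,0,0,0.08,-2.21,-0.89,0,0,0,0.08,-1.35,-0.6,0.34,0,0,0.027,-1.35,-0.56,0.33,0,0,0.028,-1.38,-0.52,0.33,0,0,0.028]}}

```text
clock: 13.02
tool_pos: [0.4515, -0.2942, 0.3892]
eef_rot: [0.821, 0.571, 0.001, -0.001]
contact_force: [-0.3, -0.3, -4.0]
opening: 0.151
```

>>> {"method": "carry_out", "body": {"motion": [0,0,0,0,0,0,0,0,0,0,0,0,0,0,0,0,0,0]}}

```text
clock: 13.4
tool_pos: [0.4525, -0.2932, 0.3897]
eef_rot: [0.82, 0.572, 0.001, -0.0]
contact_force: [-0.1, 0.0, -2.7]
opening: 0.154
```

Run:
```python
from h import *
from scipy.optimize import least_squares
T,s=cur();p=snapshot('wrist');C=cloud(p,s);save(p,'w3.png')
print(T.round(4),s['q'].round(2),s['opening'],s['contact_force'],s['moment'],s['clock'])
L=(C-T[:3,3])@T[:3,:3];ok=p['range_z']>0;f=p['frame'].astype(int)
org=ok&(f[...,0]>1.8*f[...,1])&(f[...,0]>60)&(abs(L[...,1])<.035)&(L[...,2]<.15)
m=org&(abs(L[...,1])>.023)&(L[...,0]>.05);Q=L[m]
for x in np.arange(.05,.1,.01):
    k=Q[(abs(Q[:,0]-x)<.004)]
    print(round(x,2),len(k),np.percentile(k[:,2],[3,10,50]).round(4) if len(k)>5 else '')
print('xmax',np.percentile(L[org][:,0],[98,99.5]))
m=ok&(f[...,0]>1.5*f[...,2])&(f[...,1]>.6*f[...,0])&(C[...,2]>.17)&(C[...,2]<.215)&(np.hypot(C[...,0]-.493,C[...,1]+.182)<.07)
P=C[m];print(len(P),np.percentile(P[:,2],[10,50,90,98]).round(4))
Q=P[P[:,2]>np.percentile(P[:,2],90)-.005]
g=least_squares(lambda k:np.hypot(Q[:,0]-k[0],Q[:,1]-k[1])-.041,[.493,-.182],loss='soft_l1',f_scale=.004);print(g.x,len(Q), cv2.minEnclosingCircle(Q[:,:2].astype(np.float32)))
```

```text
[[ 3.451e-01  9.386e-01  1.000e-03  4.525e-01]
 [ 9.386e-01 -3.451e-01  1.300e-03 -2.932e-01]
 [ 1.600e-03  5.000e-04 -1.000e+00  3.897e-01]
 [ 0.000e+00  0.000e+00  0.000e+00  1.000e+00]] [ 0.78  0.5  -0.46  1.7   0.25  1.01 -0.12] 0.15413555464513817 [-0.07106504  0.04023287 -2.70414925] [ 0.00528996 -0.10352171  0.04565489] 13.4
0.05 8 [0.0715 0.0715 0.0716]
0.06 2 
0.07 0 
0.08 0 
0.09 0 
xmax [0.06590369 0.08733175]
3600 [0.1819 0.1953 0.1965 0.1972]
[ 0.49421206 -0.18482   ] 2931 ((0.49430257081985474, -0.18408572673797607), 0.04608960822224617)
```

View pics/w3.png

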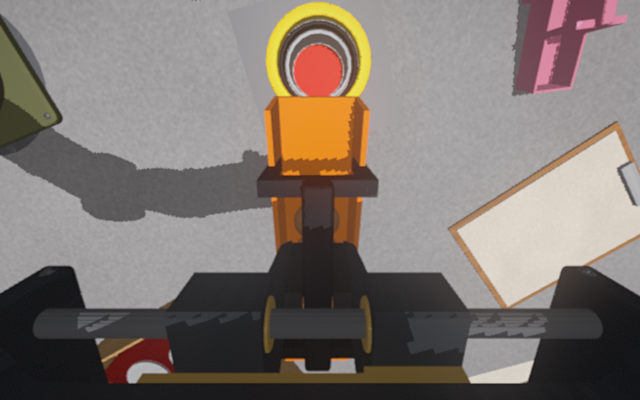

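The view shows the collar at (318,50) and the red flap at (318,70), straight ahead of the nose at (318,100). The nuts are still at the rear. Now I'll lower, slowly near contact.

>>> {"method": "carry_out", "body": {"motion": [0,0,1,0,0,0,-0.1,0,1.3,0,0,0,-0.1,0,1.3,0,0,0,0,0,1.2,0,0,0,0,0,1,0,0,0,0,0,0.7,0,0,0,0,0,0.4,0,0,0,0,0,0,0,0,0]}}

```text
clock: 14.45
tool_pos: [0.4512, -0.2958, 0.3204]
eef_rot: [0.821, 0.572, 0.0, -0.0]
contact_force: [0.3, -0.8, -4.2]
opening: 0.147
```

>>> {"method": "carry_out", "body": {"motion": [0,0,0.2,0,0,0,0,0,0.2,0,0,0,0,0,0.1,0,0,0,0,0,0.1,0,0,0,0,0,0.1,0,0,0,0,0,0,0,0,0]}}

```text
clock: 15.2
tool_pos: [0.4511, -0.2958, 0.3134]
eef_rot: [0.821, 0.572, 0.0, -0.0]
contact_force: [-0.4, -0.5, -3.6]
opening: 0.148
```

>>> {"method": "carry_out", "body": {"motion": [0,0,0.1,0,0,0,0,0,0.1,0,0,0,0,0,0,0,0,0,0,0,0,0,0,0]}}

```text
clock: 15.7
tool_pos: [0.4512, -0.2958, 0.3115]
eef_rot: [0.821, 0.572, 0.0, -0.0]
contact_force: [0.1, 0.7, -5.2]
opening: 0.151
```

>>> {"method": "carry_out", "body": {"motion": [0,0,0.1,0,0,0,0,0,0.1,0,0,0,0,0,0,0,0,0,0,0,0,0,0,0]}}

```text
clock: 16.2
tool_pos: [0.4512, -0.2958, 0.3095]
eef_rot: [0.821, 0.572, 0.0, -0.0]
contact_force: [0.3, 0.4, -4.5]
opening: 0.151
```

>>> {"method": "carry_out", "body": {"motion": [0,0,0.1,0,0,0,0,0,0,0,0,0,0,0,0,0,0,0]}}

```text
clock: 16.58
tool_pos: [0.4512, -0.2958, 0.3085]
eef_rot: [0.821, 0.572, 0.0, -0.0]
contact_force: [0.4, 0.1, -4.1]
opening: 0.152
```

>>> {"method": "carry_out", "body": {"motion": [0,0,0.1,0,0,0,0,0,0,0,0,0,0,0,0,0,0,0]}}

```text
clock: 16.95
tool_pos: [0.4512, -0.2958, 0.3075]
eef_rot: [0.821, 0.572, 0.0, -0.0]
contact_force: [0.2, -0.8, -4.1]
opening: 0.153
```

```bash
cat >> h.py <<'E'
def look(name=None):
    T,s=cur();p=snapshot('wrist');C=cloud(p,s);f=p['frame'].astype(int);ok=p['range_z']>0
    if name: save(p,name)
    m=ok&(f[...,0]>1.5*f[...,2])&(f[...,1]>.6*f[...,0])&(C[...,2]>.17)&(C[...,2]<.215)&(np.hypot(C[...,0]-.494,C[...,1]+.184)<.05)
    print('tcp',T[:3,3].round(4),'F',s['contact_force'].round(1),'M',s['moment'].round(2),'collar',m.sum(),np.percentile(C[m][:,2],[50,75,90]).round(4) if m.sum() else '',s['clock'])
    return T,s,p,C
E
python3 - <<'E'
from h import *
for i in range(3): look()
E
```

```text
tcp [ 0.4512 -0.2958  0.3075] F [ 0.2 -0.8 -4.1] M [ 0.01 -0.05  0.02] collar 6824 [0.1957 0.1998 0.2017] 16.95
tcp [ 0.4512 -0.2958  0.3075] F [ 0.3 -0.  -3.5] M [-0.02 -0.07 -0.01] collar 6826 [0.1957 0.1997 0.2016] 17.0
tcp [ 0.4512 -0.2958  0.3075] F [-0.4 -0.3 -3.7] M [ 0.06 -0.08 -0.02] collar 6840 [0.1957 0.1998 0.2017] 17.05
```

>>> {"method": "carry_out", "body": {"motion": [0,0,0.1,0,0,0,0,0,0,0,0,0,0,0,0,0,0,0]}}

```text
clock: 17.48
tool_pos: [0.4512, -0.2959, 0.3066]
eef_rot: [0.821, 0.572, 0.0, -0.0]
contact_force: [-0.2, -1.5, -1.6]
opening: 0.153
```

>>> {"method": "carry_out", "body": {"motion": [0,0,0.1,0,0,0,0,0,0,0,0,0,0,0,0,0,0,0]}}

```text
clock: 17.85
tool_pos: [0.4512, -0.296, 0.3056]
eef_rot: [0.821, 0.571, 0.0, -0.0]
contact_force: [-0.1, -1.5, -2.1]
opening: 0.146
```

>>> {"method": "carry_out", "body": {"motion": [0,0,0.1,0,0,0,0,0,0,0,0,0,0,0,0,0,0,0]}}

```text
clock: 18.23
tool_pos: [0.4511, -0.2959, 0.3045]
eef_rot: [0.821, 0.572, 0.0, -0.0]
contact_force: [-1.1, -1.4, -0.7]
opening: 0.148
```

Run:
```python
from h import *
for i in range(3): look()
```

```text
tcp [ 0.4511 -0.2959  0.3045] F [-1.1 -1.4 -0.7] M [-0.28  0.   -0.  ] collar 6710 [0.1938 0.1974 0.1992] 18.225
tcp [ 0.4512 -0.2959  0.3045] F [-1.2 -1.1 -1.6] M [-0.33  0.02  0.06] collar 6727 [0.1938 0.1974 0.1992] 18.275
tcp [ 0.4511 -0.2959  0.3045] F [-1.2 -1.5 -1.5] M [-0.36  0.07  0.05] collar 6710 [0.1938 0.1974 0.1992] 18.325
```

Contact came at TCP z≈0.307, and the collar is already about 2 mm down. Now I'll press to about 7.5 mm.

>>> {"method": "carry_out", "body": {"motion": [0,0,0.1,0,0,0,0,0,0.1,0,0,0,0,0,0.1,0,0,0,0,0,0,0,0,0,0,0,0,0,0,0]}}

```text
clock: 19.0
tool_pos: [0.4512, -0.2959, 0.3015]
eef_rot: [0.821, 0.572, 0.0, -0.0]
contact_force: [0.3, -2.1, 0.1]
opening: 0.145
```

>>> {"method": "carry_out", "body": {"motion": [0,0,0.1,0,0,0,0,0,0.1,0,0,0,0,0,0,0,0,0,0,0,0,0,0,0]}}

```text
clock: 19.5
tool_pos: [0.4512, -0.2959, 0.2995]
eef_rot: [0.821, 0.572, 0.0, -0.0]
contact_force: [-2.0, -4.0, 0.8]
opening: 0.148
```

Run:
```python
from h import *
for i in range(3): T,s,p,C=look('w4.png')
L=(C-T[:3,3])@T[:3,:3];ok=p['range_z']>0;f=p['frame'].astype(int)
org=ok&(f[...,0]>1.8*f[...,1])&(f[...,0]>60)&(abs(L[...,1])<.035)&(L[...,2]<.15)&(L[...,0]>.05)
print('nose x',np.percentile(L[org][:,0],[98,99.5]))
red=ok&(f[...,0]>2.2*f[...,1])&(f[...,0]>2.2*f[...,2])&(np.hypot(C[...,0]-.494,C[...,1]+.184)<.035)
print('red',red.sum(),C[red].mean(0) if red.sum() else '')
cv2.imwrite('pics/w4.png',p['frame'][:260,160:480,::-1])
```

```text
tcp [ 0.4512 -0.2959  0.2995] F [-2.  -4.   0.8] M [-0.6   0.14  0.03] collar 6411 [0.1893 0.193  0.1946] 19.5
tcp [ 0.4511 -0.2959  0.2995] F [-1.1 -3.5  0.5] M [-0.63  0.08 -0.09] collar 6396 [0.1892 0.1929 0.1946] 19.55
tcp [ 0.4512 -0.2959  0.2995] F [-1.  -3.2  0.3] M [-0.55  0.14 -0.05] collar 6409 [0.1892 0.1929 0.1946] 19.6
nose x [0.0618852  0.07899987]
red 2427 [ 0.48684454 -0.18199092  0.10946387]
```

View pics/w4.png

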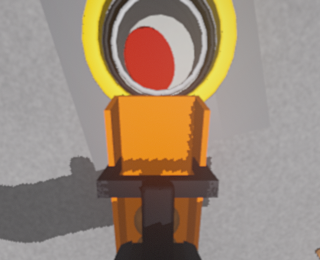

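The crop shows the flap swung open, with the red disc turned aside at (150,58). The nose is lapping the near rim at (155,97), and the collar is about 6.5 mm down. Next I'll plan the tip about the nose contact.

```bash
cat >> h.py <<'E'
def tip(T,N,ts,dz=0,yaw=1.217):
    w=[]
    for t in ts:
        z=.1870+dz+(.014*np.tan(.175-t) if t<.175 else -.004*np.tan(t-.175))
        v=R.from_euler('ZY',[yaw,t]).apply([-.087,0,.110]);w.append((np.array([N[0],N[1],z])+v,yaw,t,1))
    return rows(T,w)
E
python3 - <<'E'
from h import *
T,s=cur()
tip(T,(.4812,-.2142),np.r_[np.arange(.03,.361,.03),np.arange(.385,.651,.024)])
E
```

```text
[0.34,-0.01,-0.2,0,-0.031,0,0.33,0,-0.22,0,-0.03,0,0.34,0,-0.21,0,-0.03,0,0.34,0,-0.22,0,-0.03,0,0.33,0,-0.21,0,-0.03,0,0.34,0,-0.22,0,-0.03,0,0.34,0,-0.24,0,-0.03,0,0.34,0,-0.25,0,-0.03,0]
[0.33,0,-0.24,0,-0.03,0,0.34,0,-0.25,0,-0.03,0,0.34,0,-0.24,0,-0.03,0,0.34,0,-0.25,0,-0.03,0,0.28,0,-0.2,0,-0.025,0,0.27,0,-0.2,0,-0.024,0,0.27,0,-0.19,0,-0.024,0,0.27,0,-0.2,0,-0.024,0]
[0.27,0,-0.2,0,-0.024,0,0.27,0,-0.19,0,-0.024,0,0.27,0,-0.2,0,-0.024,0,0.27,0,-0.19,0,-0.024,0,0.28,0,-0.2,0,-0.024,0,0.27,0,-0.2,0,-0.024,0,0.27,0,-0.19,0,-0.024,0,0.28,0,-0.2,0,-0.024,0]
```

>>> {"method": "carry_out", "body": {"motion": [0.34,0,-0.2,0,-0.031,0,0.33,0,-0.22,0,-0.03,0,0.34,0,-0.21,0,-0.03,0,0.34,0,-0.22,0,-0.03,0,0.33,0,-0.21,0,-0.03,0,0,0,0,0,0,0]}}

```text
clock: 20.4
tool_pos: [0.4579, -0.2781, 0.3092]
eef_rot: [0.818, 0.571, -0.061, 0.043]
contact_force: [-0.3, -1.3, -0.2]
opening: 0.151
```

Run:
```python
from h import *
for i in range(2): T,s,p,C=look()
print(T[:3,:3].round(3),s['q'].round(2))
cv2.imwrite('pics/w5.png',p['frame'][:260,160:480,::-1])
```

```text
tcp [ 0.4579 -0.2781  0.3092] F [-0.3 -1.3 -0.2] M [ 0.15 -0.21  0.04] collar 5581 [0.1892 0.1901 0.1935] 20.4
tcp [ 0.4577 -0.2785  0.309 ] F [-0.1 -0.7  1.2] M [ 0.27 -0.21  0.01] collar 5535 [0.1895 0.1903 0.1937] 20.45
[[ 0.341  0.938 -0.051]
 [ 0.928 -0.345 -0.14 ]
 [-0.149  0.    -0.989]] [ 0.59  0.57 -0.32  1.84  0.45  0.81 -0.36]
```

>>> {"method": "carry_out", "body": {"motion": [0.34,0,-0.17,0,-0.03,0,0.34,0,-0.2,0,-0.03,0,0.34,0,-0.25,0,-0.03,0,0.33,0,-0.24,0,-0.03,0,0.34,0,-0.25,0,-0.03,0,0,0,0,0,0,0]}}

```text
clock: 21.25
tool_pos: [0.4641, -0.2611, 0.3165]
eef_rot: [0.811, 0.566, -0.123, 0.086]
contact_force: [-0.6, -1.2, 0.9]
opening: 0.15
```

Run:
```python
from h import *
for i in range(2): T,s,p,C=look()
print(np.arcsin(-T[2,0]))
s2=snapshot('scene')
a=p['frame'][:300,160:480];b=cv2.resize(s2['frame'][90:210,190:300],(275,300))
cv2.imwrite('pics/w5.png',np.hstack([a,b])[...,::-1])
```

```text
tcp [ 0.4641 -0.2611  0.3165] F [-0.6 -1.2  0.9] M [ 0.26 -0.21  0.02] collar 4902 [0.1883 0.189  0.1895] 21.25
tcp [ 0.4639 -0.2615  0.3164] F [ 0.6 -1.4  1.4] M [ 0.38 -0.23  0.02] collar 4944 [0.1886 0.1892 0.1898] 21.3
0.30050942360019794
```

View pics/w5.png

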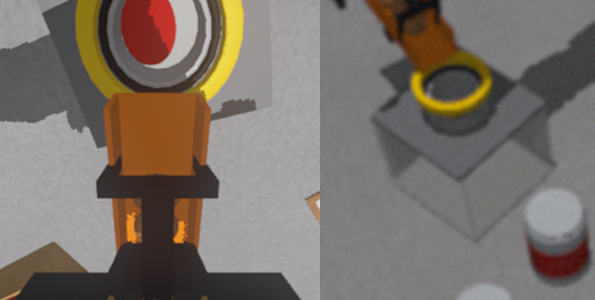

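The nose is laid over the near rim, the flap is open and no nuts have moved yet. I'll go on tipping slowly.

>>> {"method": "carry_out", "body": {"motion": [0.34,0,-0.25,0,-0.03,0,0.34,0,-0.24,0,-0.03,0,0.27,0,-0.19,0,-0.024,0,0.27,0,-0.2,0,-0.024,0,0.27,0,-0.19,0,-0.024,0,0.27,0,-0.2,0,-0.024,0,0,0,0,0,0,0,0,0,0,0,0,0]}}

```text
clock: 22.4
tool_pos: [0.4709, -0.2423, 0.322]
eef_rot: [0.799, 0.557, -0.186, 0.129]
contact_force: [-0.3, -0.8, 1.5]
opening: 0.151
```

Run:
```python
from h import *
for i in range(2): T,s,p,C=look()
print(np.arcsin(-T[2,0]),len(finder.masks_of(p,'nut0')))
```

```text
tcp [ 0.4709 -0.2423  0.322 ] F [-0.3 -0.8  1.5] M [ 0.25 -0.19 -0.01] collar 5289 [0.1872 0.1879 0.1884] 22.4
tcp [ 0.4709 -0.2423  0.322 ] F [-0.9 -0.4  2.6] M [ 0.21 -0.17 -0.03] collar 5287 [0.1872 0.188  0.1885] 22.45
0.45600728931509893 0
```

>>> {"method": "carry_out", "body": {"motion": [0.23,0,-0.29,0,-0.024,0,0.27,0,-0.19,0,-0.024,0,0.26,0,-0.22,0,-0.024,0,0.27,0,-0.2,0,-0.024,0,0.27,0,-0.21,0,-0.024,0,0,0,0,0,0,0,0,0,0,0,0,0]}}

```text
clock: 23.42
tool_pos: [0.4768, -0.2265, 0.3254]
eef_rot: [0.787, 0.548, -0.233, 0.162]
contact_force: [0.1, -0.8, 0.9]
opening: 0.149
```

Run:
```python
from h import *
for i in range(2): T,s,p,C=look()
print(np.arcsin(-T[2,0]))
s2=snapshot('scene');s3=snapshot('side')
a=p['frame'][:300,160:480];b=cv2.resize(s2['frame'][90:210,190:290],(250,300));c=cv2.resize(s3['frame'][120:210,330:415],(230,300))
cv2.imwrite('pics/w6.png',np.hstack([a,b,c])[...,::-1])
```

```text
tcp [ 0.4768 -0.2265  0.3254] F [ 0.1 -0.8  0.9] M [ 0.19 -0.24 -0.  ] collar 5551 [0.1876 0.1883 0.1887] 23.425
tcp [ 0.4767 -0.2266  0.3254] F [-0.5 -0.5  1.7] M [ 0.26 -0.19 -0.  ] collar 5544 [0.1876 0.1883 0.1888] 23.475
0.5759045484513726
```

View pics/w6.png

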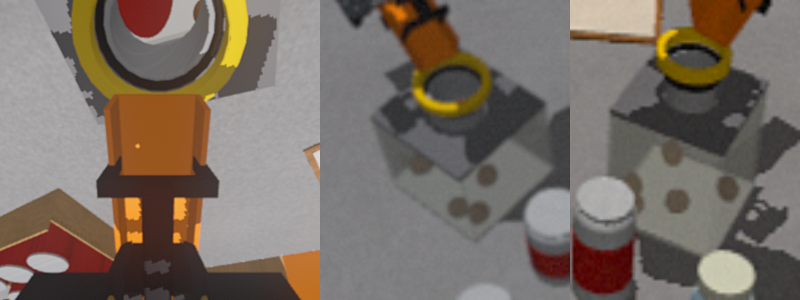

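The scene crop shows four nuts in the bin, at (420,165), (487,175), (458,208) and (478,210). The trough looks empty as far as it is visible. I'll tip a little more to make sure of the fifth, then count again.

>>> {"method": "carry_out", "body": {"motion": [0.27,0,-0.2,0,-0.024,0,0.27,0,-0.2,0,-0.024,0,0.27,0,-0.2,0,-0.024,0,0.27,0,-0.2,0,-0.024,0,0,0,0,0,0,0,0,0,0,0,0,0,0,0,0,0,0,0,0,0,0,0,0,0]}}

```text
clock: 24.62
tool_pos: [0.4814, -0.214, 0.3258]
eef_rot: [0.775, 0.539, -0.27, 0.188]
contact_force: [-1.2, -1.0, 2.4]
opening: 0.149
```

Run:
```python
from h import *
for i in range(2): T,s,p,C=look()
print(np.arcsin(-T[2,0]),s['q'].round(2))
out=[]
for n,(y0,y1,x0,x1) in(('scene',(120,195,200,290)),('side',(145,205,338,410))):
    q=snapshot(n);out.append(cv2.resize(q['frame'][y0:y1,x0:x1],(400,333),interpolation=cv2.INTER_CUBIC))
    for d in finder.masks_of(q,'nut0')[:8]:print(n,round(d['p'],2),np.round(d['extent']))
for d in finder.masks_of(p,'nut0')[:8]:print('wrist',round(d['p'],2),np.round(d['extent']))
w=cv2.resize(p['frame'],(400,250))
cv2.imwrite('pics/w7.png',np.vstack([np.hstack(out),np.hstack([w,w*0])])[...,::-1])
```

```text
tcp [ 0.4814 -0.214   0.3258] F [-1.2 -1.   2.4] M [ 0.27 -0.18  0.04] collar 6185 [0.1871 0.1878 0.1883] 24.625
tcp [ 0.4814 -0.214   0.3258] F [-0.8 -1.1  1.5] M [ 0.29 -0.23  0.02] collar 6173 [0.1871 0.1878 0.1883] 24.675
0.6718944733965617 [ 0.07  0.62 -0.07  1.86  0.78  1.08 -0.87]
side 0.53 [343. 127. 406. 196.]
```

View pics/w7.png

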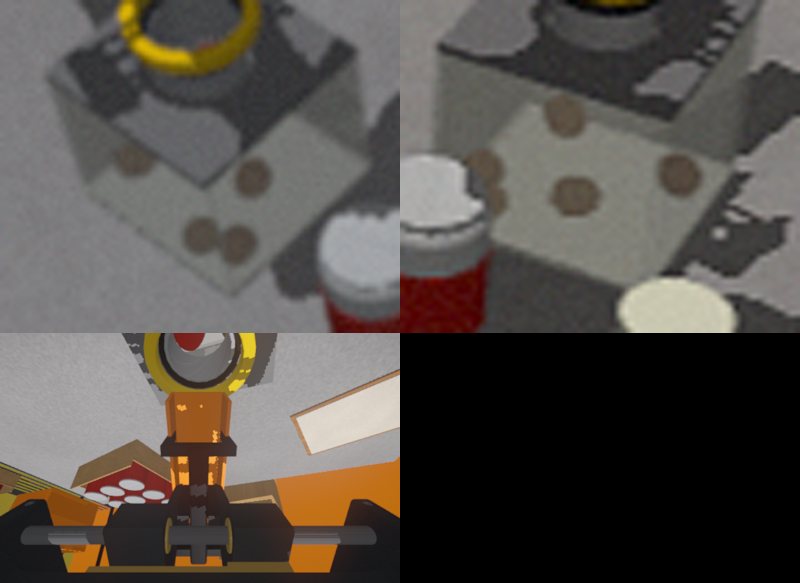

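The side crop shows all five walnuts on the bin floor: (565,115), (487,165), (495,200), (577,195) and (680,175). Now I'll lift off and return to the mat.

Run:
```python
from h import *
T,s=cur()
T=rows(T,[((.4814,-.214,.365),1.217,.672,4),((.48,-.235,.42),1.217,.3,4),((.52,-.2,.42),1.5,0,4),((.565,-.05,.42),2.2,0,7),((.53,.15,.40),2.9,0,7),((.471,.2505,.30),3.12,0,6),((.471,.2505,.165),3.12,0,6)])
```

```text
[-0.61,0,-0.77,0,0,0,-0.62,0,-0.76,0,0,0,-0.61,0,-0.77,0,0,0,-0.62,0,-0.76,0,0,0,-1.25,0.15,-0.76,0,0.093,0,-1.17,0.15,-0.88,0,0.093,0,-1.09,0.15,-0.98,0,0.093,0,-0.99,0.14,-1.08,0,0.093,0]
[1.11,0.64,-0.34,-0.018,0.075,-0.069,1.09,0.72,-0.25,-0.014,0.075,-0.069,1.06,0.79,-0.16,-0.008,0.075,-0.07,1,0.86,-0.07,-0.002,0.075,-0.071,2.19,0.49,0,0,0,-0.1,2.12,0.71,0,0,0,-0.1,2.04,0.91,0,0,0,-0.1,1.94,1.11,0,0,0,-0.1]
[1.82,1.31,0,0,0,-0.1,1.68,1.47,0,0,0,-0.1,1.53,1.64,0,0,0,-0.1,2.6,1.28,0.28,0,0,-0.1,2.47,1.53,0.29,0,0,-0.1,2.3,1.77,0.28,0,0,-0.1,2.11,1.98,0.29,0,0,-0.1,1.9,2.19,0.29,0,0,-0.1]
[1.67,2.37,0.28,0,0,-0.1,1.43,2.53,0.29,0,0,-0.1,1.35,1.39,1.67,0,0,-0.037,1.31,1.44,1.66,0,0,-0.036,1.25,1.48,1.67,0,0,-0.037,1.19,1.54,1.67,0,0,-0.037,1.14,1.57,1.66,0,0,-0.036,1.08,1.61,1.67,0,0,-0.037]
[0,0,2.25,0,0,0,0,0,2.25,0,0,0,0,0,2.25,0,0,0,0,0,2.25,0,0,0,0,0,2.25,0,0,0,0,0,2.25,0,0,0]
```

>>> {"method": "carry_out", "body": {"motion": [-0.61,0,-0.77,0,0,0,-0.62,0,-0.76,0,0,0,-0.61,0,-0.77,0,0,0,-0.62,0,-0.76,0,0,0,-1.25,0.15,-0.76,0,0.093,0,-1.17,0.15,-0.88,0,0.093,0,-1.09,0.15,-0.98,0,0.093,0,-0.99,0.14,-1.08,0,0.093,0]}}

```text
clock: 25.98
tool_pos: [0.4794, -0.2351, 0.421]
eef_rot: [0.811, 0.565, -0.122, 0.085]
contact_force: [-0.8, -0.3, -3.3]
opening: 0.153
```

>>> {"method": "carry_out", "body": {"motion": [1.11,0.64,-0.34,-0.018,0.075,-0.069,1.09,0.72,-0.25,-0.014,0.075,-0.069,1.06,0.79,-0.16,-0.008,0.075,-0.07,1,0.86,-0.07,-0.002,0.075,-0.071,2.19,0.49,0,0,0,-0.1,2.12,0.71,0,0,0,-0.1,2.04,0.91,0,0,0,-0.1,1.94,1.11,0,0,0,-0.1]}}

```text
clock: 26.98
tool_pos: [0.5451, -0.1143, 0.42]
eef_rot: [0.58, 0.814, -0.001, -0.0]
contact_force: [-0.6, -0.2, -3.3]
opening: 0.149
```

>>> {"method": "carry_out", "body": {"motion": [1.82,1.31,0,0,0,-0.1,1.68,1.47,0,0,0,-0.1,1.53,1.64,0,0,0,-0.1,2.6,1.28,0.28,0,0,-0.1,2.47,1.53,0.29,0,0,-0.1,2.3,1.77,0.28,0,0,-0.1,2.11,1.98,0.29,0,0,-0.1,1.9,2.19,0.29,0,0,-0.1]}}

```text
clock: 27.98
tool_pos: [0.5393, 0.0948, 0.4055]
eef_rot: [0.216, 0.976, -0.0, -0.0]
contact_force: [0.5, -0.3, -2.8]
opening: 0.15
```

>>> {"method": "carry_out", "body": {"motion": [1.67,2.37,0.28,0,0,-0.1,1.43,2.53,0.29,0,0,-0.1,1.35,1.39,1.67,0,0,-0.037,1.31,1.44,1.66,0,0,-0.036,1.25,1.48,1.67,0,0,-0.037,1.19,1.54,1.67,0,0,-0.037,1.14,1.57,1.66,0,0,-0.036,1.08,1.61,1.67,0,0,-0.037]}}

```text
clock: 28.98
tool_pos: [0.4702, 0.2519, 0.2995]
eef_rot: [0.009, 1.0, 0.0, -0.0]
contact_force: [0.8, -0.0, -2.2]
opening: 0.152
```

>>> {"method": "carry_out", "body": {"motion": [0,0,2.2,0,0,0,0,0,2.2,0,0,0,0,0,2.2,0,0,0,0,0,2.2,0,0,0,0,0,2,0,0,0,0,0,1.5,0,0,0,0,0,0,0,0,0]}}

```text
clock: 29.85
tool_pos: [0.4703, 0.2507, 0.1762]
eef_rot: [0.01, 1.0, -0.0, -0.001]
contact_force: [0.6, 0.8, -2.8]
opening: 0.149
```

Run:
```python
from h import *
T,s=cur();p=snapshot('wrist');C=cloud(p,s);print(T.round(4),s['contact_force'],s['clock'],s['opening'])
L=(C-T[:3,3])@T[:3,:3];ok=p['range_z']>0;f=p['frame'].astype(int)
org=ok&(f[...,0]>1.5*f[...,1])&(f[...,0]>60)&(abs(L[...,1])<.035)&(L[...,2]<.15)
Q=L[org&(abs(L[...,1])>.023)&(L[...,0]>.045)]
for x in(.05,.06,.07,.08):
    k=Q[abs(Q[:,0]-x)<.004];print(x,len(k),np.percentile(k[:,2],[3,10]).round(4) if len(k)>5 else '')
m=ok&(f.sum(-1)<200)&(abs(C[...,2]-.004)<.004)&(C[...,0]>.2)
print(cv2.minAreaRect(C[m][:,:2].astype(np.float32)*1000), np.median(C[m][:,2]))
```

```text
[[-9.998e-01  1.990e-02 -1.800e-03  4.703e-01]
 [ 1.990e-02  9.998e-01 -9.000e-04  2.507e-01]
 [ 1.800e-03 -9.000e-04 -1.000e+00  1.762e-01]
 [ 0.000e+00  0.000e+00  0.000e+00  1.000e+00]] [ 0.59190387  0.7585063  -2.79156965] 29.85 0.1493795537302898
0.05 271 [0.0452 0.0499]
0.06 296 [0.0693 0.0699]
0.07 250 [0.0674 0.068 ]
0.08 236 [0.0676 0.0705]
((432.2735900878906, 243.71218872070312), (182.36495971679688, 235.88473510742188), 89.01844787597656) 0.00367044813761766
```

>>> {"method": "carry_out", "body": {"motion": [0,0,1,0,0,0,0,0,0.8,0,0,0,0,0,0.4,0,0,0,0,0,0.2,0,0,0,0,0,0,0,0,0]}}

```text
clock: 30.52
tool_pos: [0.4709, 0.2505, 0.1529]
eef_rot: [0.011, 1.0, 0.0, -0.0]
contact_force: [0.3, 0.5, -4.4]
opening: 0.152
```

>>> {"method": "carry_out", "body": {"motion": [0,0,0.1,0,0,0,0,0,0.1,0,0,0,0,0,0,0,0,0]}}

```text
clock: 30.9
tool_pos: [0.4709, 0.2505, 0.151]
eef_rot: [0.011, 1.0, 0.0, -0.0]
contact_force: [0.5, -0.4, -3.5]
opening: 0.149
```

>>> {"method": "carry_out", "body": {"motion": [0,0,0.1,0,0,0,0,0,0.1,0,0,0,0,0,0,0,0,0]}}

```text
clock: 31.28
tool_pos: [0.4709, 0.2505, 0.1489]
eef_rot: [0.011, 1.0, 0.0, -0.0]
contact_force: [0.1, -0.1, -3.1]
opening: 0.149
```

>>> {"method": "carry_out", "body": {"motion": [0,0,0.1,0,0,0,0,0,0,0,0,0,0,0,0,0,0,0]}}

```text
clock: 31.65
tool_pos: [0.4708, 0.2506, 0.1481]
eef_rot: [0.011, 1.0, 0.0, -0.0]
contact_force: [0.2, -0.5, -0.6]
opening: 0.145
```

Contact. Releasing and going straight up.

>>> {"method": "carry_out", "body": {"motion": [0,0,0.05,0,0,0,0,0,0,0,0,0]}}

```text
clock: 31.9
tool_pos: [0.4708, 0.2505, 0.1479]
eef_rot: [0.011, 1.0, -0.0, -0.0]
contact_force: [-1.9, -0.5, 4.6]
opening: 0.152
```

>>> {"method": "carry_out", "body": {"motion": [0,0,0,0,0,0,0,0,0,0,0,0,0,0,0,0,0,0,0,0,0,0,0,0,0,0,0,0,0,0,0,0,0,0,0,0], "hand": 6}}

```text
clock: 32.65
tool_pos: [0.4709, 0.2505, 0.1475]
eef_rot: [0.011, 1.0, 0.0, -0.0]
contact_force: [-0.1, 0.3, 0.4]
opening: 0.68
```

>>> {"method": "carry_out", "body": {"motion": [0,0,-1,0,0,0,0,0,-2,0,0,0,0,0,-3,0,0,0,0,0,-4,0,0,0,0,0,-4,0,0,0,0,0,-3,0,0,0,0,0,0,0,0,0,0,0,0,0,0,0]}}

```text
clock: 33.65
tool_pos: [0.4706, 0.2499, 0.317]
eef_rot: [0.011, 1.0, -0.0, -0.001]
contact_force: [-0.4, -0.5, 0.6]
opening: 0.678
```

Run:
```python
from h import *
T,s=cur();p=snapshot('wrist');C=cloud(p,s);print(T[:3,3],s['contact_force'],s['clock'])
f=p['frame'].astype(int);ok=p['range_z']>0
m=ok&(C[...,2]>.012)&(C[...,2]<.085)&(f[...,0]>1.5*f[...,1])&(f[...,0]>60)&(abs(C[...,0]-.48)<.15)&(abs(C[...,1]-.25)<.06)
r=cv2.minAreaRect(C[m][:,:2].astype(np.float32)*1000);print('chute',r)
q=snapshot('scene');D=cloud(q);g=q['frame'].astype(int)
m=(D[...,2]>.012)&(D[...,2]<.085)&(g[...,0]>1.5*g[...,1])&(g[...,0]>60)&(abs(D[...,0]-.48)<.15)&(abs(D[...,1]-.25)<.06)
print('scene chute',m.sum(),cv2.minAreaRect(D[m][:,:2].astype(np.float32)*1000) if m.sum() else '')
for n,z0,b in(('red',.11,(.49,.6,-.06,.05)),('green',.11,(.63,.74,-.05,.06)),('tub',.085,(.34,.44,-.04,.06))):
    m=(abs(D[...,2]-z0)<.006)&(D[...,0]>b[0])&(D[...,0]<b[1])&(D[...,1]>b[2])&(D[...,1]<b[3]);print(n,cv2.minAreaRect(D[m][:,:2].astype(np.float32)*1000)[0])
z=snapshot('side')
cv2.imwrite('pics/end.png',np.hstack([cv2.resize(p['frame'],(400,250)),cv2.resize(z['frame'][110:310,240:440],(400,250))])[...,::-1])
```

```text
[0.47063045 0.24988271 0.31701013] [-0.4191475  -0.50585688  0.6002173 ] 33.65
chute ((487.3023681640625, 250.21163940429688), (53.68965530395508, 202.01123046875), 88.72167205810547)
scene chute 953 ((489.43756103515625, 251.2237548828125), (54.23535919189453, 203.4071807861328), 88.40621948242188)
red (540.36767578125, -9.997329711914062)
green (688.69287109375, 2.0898704528808594)
tub (387.54742431640625, 8.494728088378906)
```

View pics/end.png

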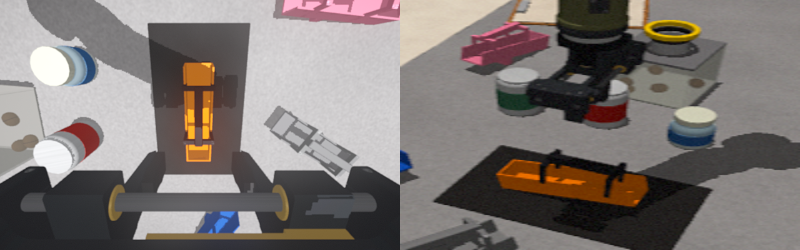

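The chute stands upright, empty and centred on the mat, the hand is clear, and the tins and tub have not moved. Handing in.

```bash
python3 -c "
from plant import workorder;print(workorder.finish_job())"
```

```text
the job is handed in; nothing more can be done
None
```

The job is done and handed in at about 34 s of the 67 s allowed. All five walnuts are in the clear bin, and the empty chute stands upright on the middle of the black mat.

- **Grasp:** My first grip lifted before the fingers had fully closed and sat about 10 mm too high. I set the chute back on the mat, pressing it there with up to 12.5 N, and gripped it again lower down.
- **Pressing and tipping:** I carried the chute level, laid its nose on the near rim of the collar and felt contact. I pressed 6.5 to 8.5 mm, and the camera showed the red flap open before any nut moved. I then tipped slowly to 0.67 rad with the collar held down throughout. At the sampled readings, the force on the bin was about 6 N.
- **Nut count:** The side camera showed all five walnuts on the bin floor. The scene camera showed only four, because the fifth was hidden from it. The nut finder was no help at this point: its only hit was a false one on the bin.
- **Final position:** The grip position puts the chute's origin within a few millimetres of the mat's centre. The camera outline of the chute reads about 7 mm further along the mat. It was similarly off before I moved anything, so I put that down to bias in the measurement.
- **Bystanders:** The red tin, green tin and tub measured within 1 mm of where they started. The hand was well clear of everything at hand-in.

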